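# Pack the meter and the tube cutter into the service case

## Task

Pack the open service case: press the pen meter and the tube cutter each fully home and level into its own shaped cutout, the meter's green cap at the end of its cutout with the green floor. The rubber grips in the cutouts hold back, so a firm push is needed. Leave the wrench, the grease tub and the spice jar where they are.

Things in the scene. Friction and masses are not known exactly. Their poses are not given: they have to be found in the camera images.
- case: Open lower half of a small service case, fixed: blue shell 158 x 188 mm, grey rigid insert, its top 30 mm above the worktop. Origin: centre of its underside; y runs along the two cutouts, away from the black handle and steel latches; z up. Meter cutout on the line x = -42 mm, cutter cutout on x = +42 mm, both 13 mm deep (floor 17 mm above the worktop), with 3 mm chamfers round the mouths.
- meter_slot (a point): Centre of the floor of the meter's cutout (151 mm long in y, 33 mm wide, 13 mm deep), axes as the case. The last 45 mm of the floor towards -y is green, the rest yellow. With the meter home, its origin is here and its axes are those of this point (green cap towards -y); its top then stands 2.5 mm above the insert.
- cutter_slot (a point): Point on the yellow floor of the cutter's cutout (115 mm long in y, 41 mm wide, 13 mm deep), axes as the case. At the -y end the corner on the +x side is filled in (x over +3 mm, y below -43.5 mm), so the cutter enters one way only. With the cutter home, its origin is here and its axes are those of this point; its top then stands 3 mm above the insert.
- finger_channel (a point): Centre of the floor of a channel, 48 mm wide in y and as deep as the cutouts, that crosses the whole case in x through the middle of both cutouts and out at both sides: fingers holding a part by its middle can go down with it.
- rubber_grip (a point): Top of one of eight black sprung rubber grips, two in each long side of each cutout, which stand 2 mm into the part's outline. A part merely laid in stays 5 to 10 mm above the floor; about 6 to 20 N straight down pushes it home, and then the grips hold it.
- meter: Pen water meter, a flat bar 148 mm long (its y), 30 mm wide (x), 15.5 mm high, white with a green cap at its -y end and a small red key, 2 mm high, on top near the +y end. Lies flat; origin: centre of its underside. About 45 g.
- meter_cap_end (a point): Point on the meter's underside 70 mm from its centre, at the green cap end (-y).
- meter_key_end (a point): Point on the meter's underside 70 mm from its centre, at the key end (+y).
- cutter: Tube cutter, 112 mm long (y), 38 wide (x), 16 high: orange body on its -x side, black lever on its +x side (rigid; top 14, underside 2 mm above the cutter's underside). At mid-length 36 mm wide (x -18.5 to +17.5), sides parallel, turned about 0.03 rad from y. Beyond y = -41 mm only the orange body remains (narrow end). Lies flat; origin: centre of its underside. About 70 g.
- cutter_narrow_end (a point): Point on the orange body's underside 50 mm towards the narrow end (-y), 8 mm to the -x side.
- cutter_wide_end (a point): Point on the orange body's underside 50 mm towards the wide end (+y), 8 mm to the -x side.
- wrench: Bystander: grey adjustable wrench, 204 mm long, lying flat. Origin: centre of its underside.
- tub: Bystander: small white grease tub with a blue lid, 48 mm across, 32 mm high. Origin: centre of its underside.
- jar: Bystander: spice jar with a brown-yellow cap, 42 mm across, 96 mm high. Origin: centre of its underside.

How it is judged:
At the end, for the whole second after the job is handed in: Meter and cutter each rest in their own cutout, still and level (within 0.08 rad): both ends within 3 mm of the cutout's floor, the origin within 5 mm sideways of the cutout's centre, the meter's cap end at the green end of its cutout and the cutter's narrow end at the end with the filled corner (z of meter_cap_end in the frame of meter_slot between -0.003 and 0.003 m and z of meter_key_end in the frame of meter_slot below 0.003 m and angle between each of meter, cutter's own z axis and vertical below 0.08 rad and horizontal distance between meter and meter_slot below 0.005 m and y of meter_cap_end in the frame of meter_slot below -0.06 m and y of meter_key_end in the frame of meter_slot above 0.06 m and linear speed of each of meter, cutter below 0.01 m/s and z of cutter_narrow_end in the frame of cutter_slot between -0.003 and 0.003 m and z of cutter_wide_end in the frame of cutter_slot below 0.003 m and horizontal distance between cutter and cutter_slot below 0.005 m and y of cutter_narrow_end in the frame of cutter_slot below -0.04 m and y of cutter_wide_end in the frame of cutter_slot above 0.04 m); the robot touches nothing.
It fails at once if the wrench is moved more than 30 mm (distance of wrench from where it was at the start of the episode above 0.03 m).
It fails at once if the grease tub is moved more than 30 mm (distance of tub from where it was at the start of the episode above 0.03 m).
It fails at once if the spice jar is moved more than 30 mm (distance of jar from where it was at the start of the episode above 0.03 m).
It also fails if it takes over 48 s, if anything falls off the work surface, if the arm or the gripper's body presses on something with over 40 N, if the wrist force passes 120 N, or if a joint passes its speed limit or range.

## Robot

A 7-joint arm with a two-finger parallel gripper is mounted at the origin on a cart in front of the work surface, level with it; the furniture and walls round the work are solid. World frame = base frame: x ahead of the robot, y to its left, z up, the work surface at z = 0. Lengths are in m, angles in rad, forces in N, time in s.
With the tool pointing down it reaches from about 0.4 to 0.85 m from the base axis. Payload 4.5 kg.
Tool frame: the origin (TCP) lies at the very end of the fingers, on their centre line; the grasp point (between the pads) lies 19 mm behind it (r.grip_depth is the z of the grasp point in the tool frame, in m); z points along the fingers, y is the line along which they close (so a half turn about z gives the same grasp; the last joint's range is limited). The gripper opens to 88 mm and grips with 3 to 60 N. Pads are 18 mm wide; open, the fingers measure 123 mm over their backs; the gripper's body (75 mm by 187 mm) begins 45 mm behind the grasp point.
Start: joints at [-1.095, 0.689, -0.195, 1.565, 0.157, 0.902, -0.215], TCP at [0.267, 0.565, 0.239] pointing down, gripper open.
Joint ranges: [-3.01, 3.01], [-0.46, 2.08], [-1.47, 1.51], [0.13, 2.56], [-1, 4.14], [0.04, 2.09], [-2.66, 2.66]. Speed limits (rad/s): [2.57, 2.57, 3.14, 3.14, 3.14, 3.14, 3.14].

## Interface

Orientations are given as a unit quaternion [x, y, z, w].
In Python, from plant import r gives the robot as it stands.
- The arm moves only by the shell command python3 steer.py FILE [FORCE], which reads ROWS from the file FILE. ROWS is 1 to 10 rows, parted by a bar, with the numbers parted by spaces; each row has 7 numbers: the opening from 0.0 (shut) to 1.0 (fully open), then dx, dy, dz in mm, then a rotation vector rx, ry, rz in units of 0.05 rad; each row is the pose to reach, as a shift and turn from the pose commanded when the command began, along the tool's axes at that moment; what a row does not reach only later rows make up. A row lasts 1/10 s, in which the tool goes at most 0.05 m and 0.15 rad, less where a joint would pass 70% of its speed; a pose out of reach is approached as far as the arm can. The fingers move at their own pace and stop on an object; FORCE is the grip in N (left out, the last holds). Time passes only in rows, so rows that do not move let the fingers close. It prints the time, the measured TCP pose, the force, the opening and the grip force at its end. Input that does not fit is refused with a message, and nothing moves.
- r.get_state(): the state, without advancing time (a new reading comes with each control period).
- r.snapshot(name): name is "side" or "top" or "wrist"; returns the picture (384x512x3 uint8, red, green, blue); there is no depth.
- r.camera_params(name): a dict with "fx", "fy", "cx", "cy" (pixels), "rvec" (rotation vector, rad) and "tvec" (3), from world to camera coordinates, as OpenCV has them. Camera axes: x right, y down, z forward; pixel columns grow to the right and rows downward; lengths in m; the calibration is good to about 2 mm. A picture is of the moment at which its call begins: read the wrist's pose just before it. camera_params takes no time and is no camera call; for the wrist camera it gives the pose at the moment of the call.
- r.finish_job(): hands the job in; it is judged then, once.
The state is a dict: "clock": time; "q": joint angles; "qd": joint speeds; "joint_torque": joint torques, N m; "tool_pos": TCP position; "eef_rot": TCP orientation; "contact_force": force on the tool from outside, world axes, zero at the start; "moment": the same for the moment, N m; "opening": opening from 0.0 (shut) to 1.0 (fully open); "finger_force": force on a finger pad.
Only numpy, scipy, OpenCV 4.12 (cv2) and the standard library are available. Lean on these libraries where they do the work, as an engineer would, in place of code of your own. Each camera call takes 0.05 s, during which the arm holds its last target. There are 200 camera calls.

## Working session

There is one attempt and no reset: what is moved stays moved. The work goes in short steps, Python scripts to look and compute and a shell command to move; the robot and the scene stay as the last step left them, time stands still between calls to the robot, and variables do not carry over. Pictures are saved under pics/ and viewed, at most 10 in all, crops included, and the job is handed in when it is done.

```bash
ls; mkdir -p pics; python3 - <<'E'
from plant import r
import cv2
s=r.get_state();print(s)
for n in("top","side"):
    im=r.snapshot(n);cv2.imwrite(f"pics/{n}0.png",im[:,:,::-1]);print(n,r.camera_params(n))
E
```

```text
pics
plant.py
steer.py
{'clock': 0.0, 'q': array([-1.09518158,  0.6899599 , -0.19454902,  1.56633159,  0.15731017,
        0.90248846, -0.21511696]), 'qd': array([-4.03203951e-04,  1.27489781e-04, -2.32195149e-04, -5.88112523e-04,
       -5.35031850e-05,  2.68845003e-03, -1.21408668e-03]), 'joint_torque': array([ 3.15109301e-04, -5.27556109e+01, -1.26717377e+00, -1.53427023e+01,
       -5.26783406e-02,  6.31302901e-03,  1.58718744e-04]), 'tool_pos': array([0.26700113, 0.56440976, 0.23792926]), 'eef_rot': array([ 2.19066526e-01,  9.75709513e-01, -8.85366841e-04, -1.39037510e-04]), 'contact_force': array([ 0.46377598,  0.69123956, -0.20397336]), 'moment': array([-0.01680001,  0.03832053,  0.00189506]), 'finger_force': 0.0, 'opening': 1.0023911669587198}
top {'fx': 449.49756737303346, 'fy': 449.49756737303346, 'cx': 256.1222425497712, 'cy': 182.05555815189663, 'rvec': array([ 2.15281489, -2.15800597,  0.16083782]), 'tvec': array([-0.03696347,  0.53761873,  1.25351579])}
side {'fx': 346.7620431093777, 'fy': 346.7620431093777, 'cx': 256.2590207801439, 'cy': 187.67280538246303, 'rvec': array([ 2.09528439, -0.28574315,  0.19496462]), 'tvec': array([-0.49089214,  0.10193484,  0.89667221])}
```
View pics/top0.png

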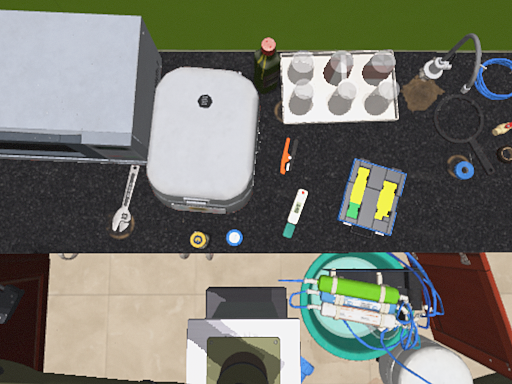

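View pics/side0.png

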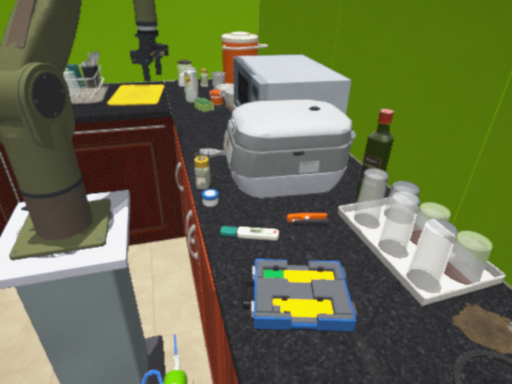

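The top view shows the meter at about (296,213) with its cap at the bottom (289,230), and the cutter at about (288,155). The case is at about (372,196), with the green floor at (353,210) and its handle edge at the bottom, so case +y points up in the image, roughly world +x. The tub (234,238), jar (199,240) and wrench (124,205) all lie to the left. I'll measure coarsely now, then refine with the wrist camera.

```bash
cat > h.py <<'E'
import numpy as np,cv2
from scipy.spatial.transform import Rotation as R
def cast(P,uv,z):
    M=cv2.Rodrigues(P["rvec"])[0];c=-M.T@P["tvec"]
    uv=np.atleast_2d(uv).astype(float)
    d=np.c_[(uv[:,0]-P["cx"])/P["fx"],(uv[:,1]-P["cy"])/P["fy"],np.ones(len(uv))]@M
    return c+d*((z-c[2])/d[:,2])[:,None]
def proj(P,X):
    return cv2.projectPoints(np.atleast_2d(X).astype(float),P["rvec"],P["tvec"],np.array([[P["fx"],0,P["cx"]],[0,P["fy"],P["cy"]],[0,0,1.]]),None)[0][:,0]
def hsv(im): return cv2.cvtColor(im,cv2.COLOR_RGB2HSV)
def blob(m,roi=None,n=1,close=0):
    m=m.astype(np.uint8)
    if roi:
        k=np.zeros_like(m);k[roi[1]:roi[3],roi[0]:roi[2]]=1;m=m*k
    if close: m=cv2.morphologyEx(m,cv2.MORPH_CLOSE,np.ones((close,close),np.uint8))
    cs=sorted(cv2.findContours(m,cv2.RETR_EXTERNAL,cv2.CHAIN_APPROX_NONE)[0],key=cv2.contourArea,reverse=True)[:n]
    return cs
def rect(P,c,z):
    "min-area rectangle on plane z: centre, long, short, angle of long axis"
    X=cast(P,c.reshape(-1,2),z)[:,:2]
    (cx,cy),(w,h),a=cv2.minAreaRect((X*1000).astype(np.float32))
    if w<h: w,h,a=h,w,a+90
    return np.round([cx/1000,cy/1000,w/1000,h/1000],4),round((np.radians(a)+np.pi/2)%np.pi-np.pi/2,4)
def totool(s,dw,yaw=0):
    "world shift -> tool axes"
    return R.from_quat(s["eef_rot"]).inv().apply(dw)
E
python3 - <<'E'
from h import *
from plant import r
im=cv2.imread("pics/top0.png")[:,:,::-1].copy();P=r.camera_params("top");H=hsv(im);h,s,v=[H[...,i].astype(int) for i in range(3)]
roi=(265,130,415,242)
m=((v>170)&(s<60))|((h>60)&(h<95)&(s>90))|((v>150)&(s<90))
for name,mk,z,ro in [("meter",m,.0155,(275,180,315,242)),("cap",(h>60)&(h<95)&(s>90)&(v>60),.0155,(275,180,315,242)),
  ("orange",(h<15)&(s>130)&(v>120),.016,(270,130,300,182)),("blue",(h>100)&(h<125)&(s>100)&(v>60),.03,(330,145,415,242)),
  ("green",(h>45)&(h<85)&(s>120)&(v>80),.017,(330,145,415,242))]:
    for c in blob(mk,ro,1,3): print(name,cv2.contourArea(c),rect(P,c,z))
for c in blob((h>22)&(h<35)&(s>150)&(v>120),(330,145,415,242),4): print("yellow",cv2.contourArea(c),rect(P,c,.017))
print(r.camera_params("wrist"), R.from_quat(r.get_state()["eef_rot"]).as_matrix().round(3))
E
```

```text
meter 457.0 (array([ 0.4502, -0.1501,  0.1481,  0.0297]), np.float64(-0.3641))
cap 120.0 (array([ 0.4006, -0.1312,  0.0418,  0.0282]), np.float64(-0.337))
orange 146.0 (array([ 0.6197, -0.1252,  0.1116,  0.0207]), np.float64(-0.2378))
blue 235.5 (array([ 0.4975, -0.3709,  0.1916,  0.1637]), np.float64(-0.299))
green 127.0 (array([ 0.4584, -0.3181,  0.0414,  0.0309]), np.float64(-0.2986))
yellow 426.0 (array([ 0.4861, -0.4138,  0.1139,  0.0401]), np.float64(-0.3105))
yellow 334.5 (array([ 0.532 , -0.3402,  0.1055,  0.0327]), np.float64(-0.3104))
{'fx': 342.4699008104373, 'fy': 342.4699008104373, 'cx': 260.0840887989759, 'cy': 188.09955842100328, 'rvec': array([-2.40855028, -1.52449593, -0.25131605]), 'tvec': array([-0.62381648, -0.04484891,  0.3915522 ])} [[-0.904  0.428 -0.001]
 [ 0.428  0.904 -0.001]
 [-0.    -0.002 -1.   ]]
```

The sizes match: meter 148 x 30 mm, case 190 x 163 mm, cutouts 114 and 105 mm. All three parts point roughly along the same yaw, about -0.3. Next I move over the worktop with the wrist camera.

Units first: shifts go in mm and turns go in units of 0.05 rad. So -0.3 m is -300, -0.25 m is -250.

```bash
echo '1 -40 -46 -10 0 0 0 | 1 -70 -90 -20 0 0 0 | 1 -100 -130 -30 0 0 0 | 1 -130 -170 -30 0 0 0 | 1 -160 -200 -30 0 0 0 | 1 -190 -230 -30 0 0 0 | 1 -220 -265 -30 0 0 0 | 1 -250 -300 -30 0 0 0 | 1 -280 -335 -30 0 0 0 | 1 -307 -368 -30 0 0 0' > mv.in && python3 steer.py mv.in 
python3 - <<'E'
from h import *
from plant import r
s=r.get_state();print(s["q"],s["tool_pos"])
d=np.array([.44,-.2,.26])-s["tool_pos"];print(totool(s,d))
P=r.camera_params("wrist");M=cv2.Rodrigues(P["rvec"])[0];c=-M.T@P["tvec"]
print(totool(s,c-s["tool_pos"]), totool(s,M[2]))
E
```

```text
clock: 1.1
tool_pos: [0.3875, 0.0989, 0.2687]
eef_rot: [0.219, 0.976, -0.0, -0.0]
contact_force: [0.7, 0.6, -0.3]
opening: 1.002
finger_force: 0.0
[-0.19240244  0.36175324 -0.23985208  2.15560346  0.14179385  0.63874944
  0.59701536] [0.38751676 0.09889292 0.26865619]
[-0.17538698 -0.2476484   0.00872209]
[ 8.41217538e-02  9.63172200e-05 -1.45501229e-01] [-3.24327273e-01 -9.13181501e-04  9.45944494e-01]
```

In the tool's units: -0.276 m is -276, -0.24 m is -240.

```bash
echo '1 -28 -40 0 0 0 0 | 1 -55 -80 0 0 0 0 | 1 -80 -120 0 0 0 0 | 1 -110 -160 0 0 0 0 | 1 -135 -200 0 0 0 0 | 1 -163 -240 0 0 0 0 | 1 -190 -276 0 0 0 0 | 1 -190 -276 0 0 0 0 | 1 -190 -276 0 0 0 0' > mv.in && python3 steer.py mv.in 
python3 - <<'E'
from h import *
from plant import r
s=r.get_state();print(s["tool_pos"],abs(s["qd"]).max())
P=r.camera_params("wrist");im=r.snapshot("wrist");cv2.imwrite("pics/w1.png",im[:,:,::-1])
np.save("pics/w1.npy",P,allow_pickle=True)
E
```

```text
clock: 2.0
tool_pos: [0.4407, -0.2302, 0.2682]
eef_rot: [0.22, 0.975, 0.0, -0.001]
contact_force: [1.0, 1.3, -0.5]
opening: 1.0
finger_force: 0.0
[ 0.44067807 -0.23022884  0.26818175] 0.03998826685007605
```

View pics/w1.png

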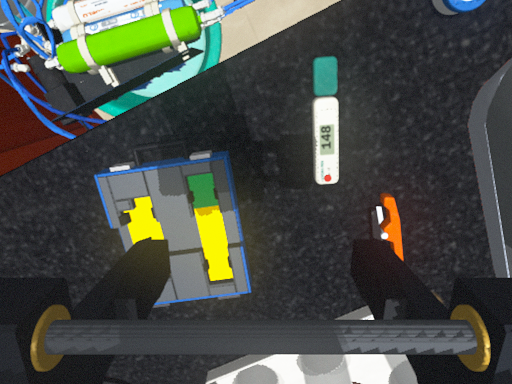

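Wrist view, with the robot side up: the meter is fully visible (cap at (325,75), key at (327,178)). The case's meter cutout is fully visible too (green at (203,190), yellow ending at (220,280)). The cutter is partly hidden behind a finger (orange from (388,195) down).

```bash
python3 - <<'E'
from h import *
im=cv2.imread("pics/w1.png")[:,:,::-1].copy();P=np.load("pics/w1.npy",allow_pickle=True).item();H=hsv(im);h,s,v=[H[...,i].astype(int) for i in range(3)]
g=(h>45)&(h<95)&(s>90)&(v>60); y=(h>22)&(h<35)&(s>150)&(v>100)
w=(v>150)&(s<70)
ro=(300,45,355,200);c=blob(w|g,ro,1,5)[0];print("meter",rect(P,c,.0155),rect(P,c,.008))
c=blob((h>60)&(h<95)&(s>90)&(v>60),ro)[0];print("cap",rect(P,c,.0155))
c=blob(g|y,(170,160,245,300),1,3)[0];print("mslot",rect(P,c,.017),cv2.contourArea(c))
c=blob(y,(100,180,168,242),1,3)[0];print("cslot part",rect(P,c,.017))
b=(h>100)&(h<125)&(s>120)&(v>80)
c=blob(b,(85,140,260,310),1,3)[0];print("blue",rect(P,c,.03),cv2.boundingRect(c))
c=blob((h<15)&(s>130)&(v>120),(360,180,420,300))[0];print("orange",rect(P,c,.016),cv2.boundingRect(c))
E
```

```text
meter (array([ 0.4489, -0.1505,  0.1464,  0.0285]), np.float64(-0.3705)) (array([ 0.4505, -0.1497,  0.1491,  0.029 ]), np.float64(-0.3705))
cap (array([ 0.3999, -0.1321,  0.0417,  0.0275]), np.float64(-0.3727))
mslot (array([ 0.5107, -0.333 ,  0.1496,  0.0336]), np.float64(-0.2987)) 2504.0
cslot part (array([ 0.4614, -0.4056,  0.0606,  0.0414]), np.float64(-0.2804))
blue (array([ 0.457 , -0.3589,  0.1606,  0.1144]), np.float64(1.2668)) (94, 151, 149, 90)
orange (array([ 0.6087, -0.1252,  0.0987,  0.0241]), np.float64(-0.2332)) (381, 194, 23, 67)
```

```bash
cat > go.py <<'E'
import sys
from h import *
from plant import r
x,y,z,a=map(float,sys.argv[1:5]);s=r.get_state()
Rm=R.from_quat(s["eef_rot"]);t=np.array([np.cos(a),np.sin(a),0])*-1
Rt=R.from_matrix(np.c_[t,np.cross([0,0,-1],t),[0,0,-1]])
print("shift",totool(s,np.array([x,y,z])-s["tool_pos"]).round(4),"rot",(Rm.inv()*Rt).as_rotvec().round(4),"pos",s["tool_pos"].round(4))
E
python3 go.py 0.4495 -0.150 0.003 -0.3705; python3 go.py 0.4495 -0.150 0.1 -0.3705
```

```text
shift [0.0254 0.0748 0.2654] rot [ 0.0008 -0.0014 -0.071 ] pos [ 0.4408 -0.2288  0.2683]
shift [0.0255 0.0748 0.1684] rot [ 0.0008 -0.0014 -0.071 ] pos [ 0.4408 -0.2288  0.2683]
```

In the tool's units: 0.06 m is 60, 0.22 m is 220, -0.071 rad is -1.42.

```bash
echo '1 13 37 30 0 0 -0.7 | 1 25 75 60 0 0 -1.42 | 1 25 75 110 0 0 -1.42 | 1 25 75 150 0 0 -1.42 | 1 25 75 190 0 0 -1.42 | 1 25 75 220 0 0 -1.42 | 1 25 75 220 0 0 -1.42' > mv.in && python3 steer.py mv.in; python3 go.py 0.4495 -0.150 0.003 -0.3705
python3 - <<'E'
from h import *
from plant import r
im=r.snapshot("wrist");cv2.imwrite("pics/w2.png",im[:,:,::-1])
P=r.camera_params("wrist");H=hsv(im);h,s,v=[H[...,i].astype(int) for i in range(3)]
for c in blob((h>60)&(h<95)&(s>90)&(v>60),None,1): print(rect(P,c,.0155),cv2.boundingRect(c))
E
```

```text
clock: 2.75
tool_pos: [0.4485, -0.1482, 0.046]
eef_rot: [0.182, 0.983, 0.001, -0.003]
contact_force: [-0.5, -0.1, -0.1]
opening: 1.001
finger_force: 0.0
shift [-0.0019 -0.0013  0.043 ] rot [ 0.     -0.0071  0.0037] pos [ 0.4485 -0.1482  0.046 ]
(array([ 0.4009, -0.1318,  0.0415,  0.0272]), np.float64(-0.3685)) (231, 96, 54, 80)
```

In the tool's units: 0.043 m is 43, 0.02 m is 20.

```bash
echo '1 -1 -1 20 0 0 0 | 1 -1 -1 43 0 0 0 | 1 -1 -1 43 0 0 0 | 0 -1 -1 43 0 0 0 | 0 -1 -1 43 0 0 0 | 0 -1 -1 43 0 0 0 | 0 -1 -1 43 0 0 0 | 0 -1 -1 43 0 0 0' > mv.in && python3 steer.py mv.in 40;  python3 go.py 0.4495 -0.150 0.003 -0.3705
```

```text
clock: 3.6
tool_pos: [0.4514, -0.1525, 0.0062]
eef_rot: [0.184, 0.983, 0.0, 0.0]
contact_force: [-0.7, 0.2, 0.3]
opening: 0.574
finger_force: 0.0
shift [0.0027 0.0017 0.0032] rot [ 0.0002  0.0007 -0.0004] pos [ 0.4514 -0.1525  0.0062]
```

In the tool's units: 0.003 m is 3, 0.001 m is 1.

```bash
echo '0 1 1 3 0 0 0 | 0 1 1 3 0 0 0 | 0 1 1 3 0 0 0 | 0 1 1 3 0 0 0 | 0 1 1 3 0 0 0 | 0 1 1 3 0 0 0' > mv.in && python3 steer.py mv.in 40
```

```text
clock: 4.2
tool_pos: [0.4506, -0.1511, 0.0026]
eef_rot: [0.184, 0.983, 0.0, -0.0]
contact_force: [-0.2, 0.5, -0.8]
opening: 0.329
finger_force: 40.0
```

In the tool's units: -0.08 m is -80, -0.06 m is -60.

```bash
echo '0 0 0 -30 0 0 0 | 0 0 0 -60 0 0 0 | 0 0 0 -80 0 0 0 | 0 0 0 -80 0 0 0 | 0 0 0 -80 0 0 0' > mv.in && python3 steer.py mv.in 40; python3 go.py 0.5107 -0.333 0.08 -0.2987
python3 - <<'E'
from h import *
from plant import r
s=r.get_state();P=r.camera_params("wrist");im=r.snapshot("wrist");cv2.imwrite("pics/w3.png",im[:,:,::-1])
H=hsv(im);h,sa,v=[H[...,i].astype(int) for i in range(3)]
z=s["tool_pos"][2]-.0026+.0155
c=blob((h>60)&(h<95)&(sa>90)&(v>60),(150,40,350,250),1)[0]
q,a=rect(P,c,z);print(q,a)
print("cap centre in tool",totool(s,np.r_[q[:2],z]-s["tool_pos"]))
E
```

```text
clock: 4.7
tool_pos: [0.4507, -0.1512, 0.0827]
eef_rot: [0.184, 0.983, 0.0, 0.0]
contact_force: [0.2, 0.6, -1.5]
opening: 0.338
finger_force: 40.0
shift [-0.1218 -0.1477  0.0027] rot [ 0.0002  0.0006 -0.0722] pos [ 0.4507 -0.1512  0.0827]
[ 0.3994 -0.1316  0.0412  0.0267] -0.3691
cap centre in tool [ 0.05492778 -0.00031946 -0.01293361]
```

View pics/w3.png

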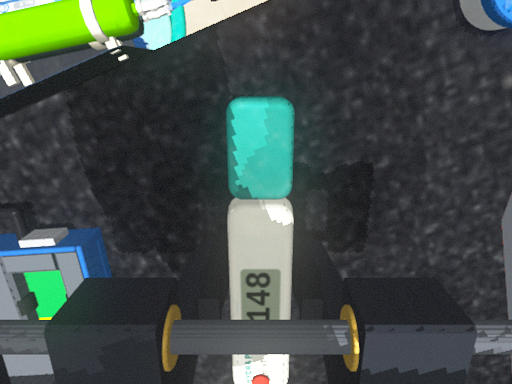

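The meter is held squarely, with the cap centre (261,148) on the tool axis. Its origin sits about 2 mm towards the cap from the TCP. Before moving, I'll check the slot estimate by overlaying the known case outlines on the earlier pictures.

```bash
python3 - <<'E'
from h import *
from plant import r
im=cv2.imread("pics/w1.png");P=np.load("pics/w1.npy",allow_pickle=True).item()
def box(im,P,C,a,cx,w,l,z,col,k,o):
    y=np.array([np.cos(a),np.sin(a)]);x=np.array([y[1],-y[0]])
    pts=[np.r_[C+x*(cx+sx*w/2)+y*sy*l/2,z] for sx,sy in((-1,-1),(1,-1),(1,1),(-1,1))]
    cv2.polylines(im,[np.int32((proj(P,pts)-o+.5)*k*16)],True,col,1,cv2.LINE_AA,4)
C=np.array([.4979,-.372]);a=-.2995
def crop(im,P,x0,y0,x1,y1,k):
    c=cv2.resize(im[y0:y1,x0:x1],None,fx=k,fy=k,interpolation=cv2.INTER_CUBIC);o=np.array([x0,y0])
    for cx,w,l,z,col in((0,.158,.188,.03,(255,0,255)),(-.042,.033,.151,.027,(0,0,255)),(.042,.041,.115,.027,(0,0,255)),(-.042,.033,.151,.017,(0,0,0)),(.042,.041,.115,.017,(0,0,0))): box(c,P,C,a,cx,w,l,z,col,k,o)
    return c
A=crop(im,P,85,140,265,310,3)
t=cv2.imread("pics/top0.png");B=crop(t,r.camera_params("top"),335,150,410,240,3)
out=np.zeros((510,770,3),np.uint8);out[:A.shape[0],:540]=A;out[:270,543:768]=B;cv2.imwrite("pics/o1.png",out)
E
```

```text
(no output)
```

View pics/o1.png

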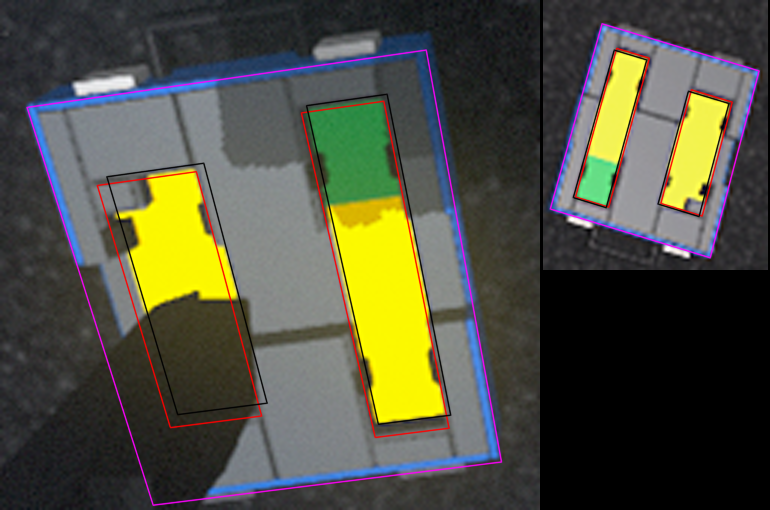

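The top overlay coincides with both cutout floors. The wrist overlay agrees within about 1 mm (floor far edge at (378-450, 415-424)), so the case centre is good.

```bash
python3 go.py 0.5118 -0.333 0.06 -0.299; echo '0 -30 -37 0 0 0 -0.72 | 0 -60 -74 0 0 0 -1.44 | 0 -90 -110 0 0 0 -1.44 | 0 -122 -148 0 0 0 -1.44 | 0 -122 -148 20 0 0 -1.44 | 0 -122 -148 20 0 0 -1.44 | 0 -122 -148 20 0 0 -1.44 | 0 -122 -148 20 0 0 -1.44' > mv.in && python3 steer.py mv.in 60;  python3 go.py 0.5118 -0.333 0.0196 -0.299
```

```text
shift [-0.1232 -0.1473  0.0221] rot [-0.     -0.0007 -0.0718] pos [ 0.4503 -0.1511  0.0822]
clock: 5.55
tool_pos: [0.5107, -0.3312, 0.0625]
eef_rot: [0.148, 0.989, 0.001, -0.001]
contact_force: [-0.0, -0.5, -0.7]
opening: 0.329
finger_force: 60.0
shift [-0.0016 -0.0015  0.0429] rot [ 0.0013 -0.0014  0.0028] pos [ 0.5107 -0.3312  0.0625]
```

In the tool's units: -0.0015 m is -1.5, 0.025 m is 25.

```bash
echo '0 -1.5 -1.5 15 0 0 0 | 0 -1.5 -1.5 25 0 0 0 | 0 -1.5 -1.5 25 0 0 0 | 0 -1.5 -1.5 25 0 0 0' > mv.in && python3 steer.py mv.in;  python3 go.py 0.5118 -0.333 0.0196 -0.299
python3 - <<'E'
from h import *
from plant import r
im=r.snapshot("wrist");cv2.imwrite("pics/w4.png",im[:,:,::-1])
E
```

```text
clock: 5.95
tool_pos: [0.5114, -0.3348, 0.0372]
eef_rot: [0.149, 0.989, 0.0, -0.001]
contact_force: [0.1, 1.2, -0.8]
opening: 0.327
finger_force: 60.0
shift [0.0001 0.0018 0.0176] rot [ 0.0002 -0.0011  0.0006] pos [ 0.5114 -0.3348  0.0372]
```

View pics/w4.png

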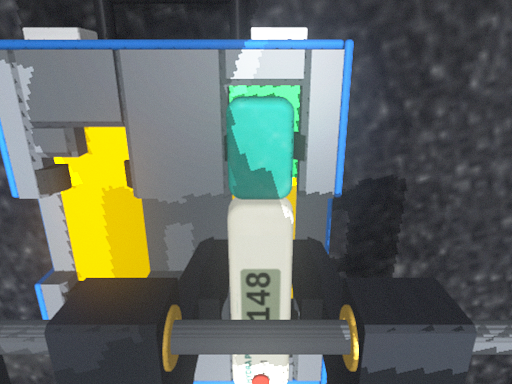

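The picture shows the cap between x=227 and 294 and the cutout between 228 and 303. The meter is therefore about 2 mm too far left, which agrees with the +1.8 mm tool y error. I'll correct that and press.

```bash
echo '0 0 2 0 0 0 0 | 0 0 2 3 0 0 0 | 0 0 2 6 0 0 0 | 0 0 2 9 0 0 0 | 0 0 2 9 0 0 0' > mv.in && python3 steer.py mv.in;  python3 go.py 0.5118 -0.333 0.0196 -0.299
```

```text
clock: 6.5
tool_pos: [0.5123, -0.3333, 0.0288]
eef_rot: [0.149, 0.989, 0.0, 0.0]
contact_force: [-1.1, 1.1, 3.3]
opening: 0.33
finger_force: 60.0
shift [0.0006 0.0001 0.0092] rot [0.     0.0001 0.0001] pos [ 0.5123 -0.3333  0.0288]
```

In the tool's units: 0.011 m is 11, 0.009 m is 9.

```bash
echo '0 0 0 3 0 0 0 | 0 0 0 6 0 0 0 | 0 0 0 9 0 0 0 | 0 0 0 11 0 0 0 | 0 0 0 11 0 0 0 | 0 0 0 11 0 0 0' > mv.in && python3 steer.py mv.in;  python3 go.py 0.5118 -0.333 0.0196 -0.299
```

```text
clock: 7.1
tool_pos: [0.5122, -0.3333, 0.0239]
eef_rot: [0.149, 0.989, -0.001, 0.0]
contact_force: [-12.1, 7.3, 49.6]
opening: 0.331
finger_force: 60.0
shift [0.0005 0.0001 0.0042] rot [-0.0021  0.001   0.0001] pos [ 0.5122 -0.3333  0.0239]
```

The force along case -y is about 13 N, so the meter's far end is riding the chamfer. I'll back up, shift towards the robot and press again.

```bash
echo '0 0 0 -5 0 0 0 | 0 2 0 -5 0 0 0 | 0 2 0 -5 0 0 0 | 0 2 0 -8 0 0 0 | 0 2 0 -8 0 0 0' > mv.in && python3 steer.py mv.in;  python3 go.py 0.5118 -0.333 0.0196 -0.299
python3 - <<'E'
from h import *
from plant import r
s=r.get_state();P=r.camera_params("wrist");im=r.snapshot("wrist");cv2.imwrite("pics/w5.png",im[:,:,::-1])
H=hsv(im);h,sa,v=[H[...,i].astype(int) for i in range(3)]
z=s["tool_pos"][2]-.0026+.0155
c=blob((h>80)&(h<95)&(sa>90)&(v>60),(200,60,320,250),1)[0]
q,a=rect(P,c,z);print(q,a)
print("cap centre in tool",totool(s,np.r_[q[:2],z]-s["tool_pos"]))
E
```

```text
clock: 7.6
tool_pos: [0.511, -0.3328, 0.0259]
eef_rot: [0.149, 0.989, 0.0, 0.001]
contact_force: [0.7, -0.6, 1.7]
opening: 0.335
finger_force: 60.0
shift [-0.0008  0.      0.0063] rot [0.0002 0.0013 0.0003] pos [ 0.511  -0.3328  0.0259]
[ 0.4586 -0.3168  0.04    0.0262] -0.2996
cap centre in tool [ 0.05478564 -0.00015585 -0.01297176]
```

View pics/w5.png

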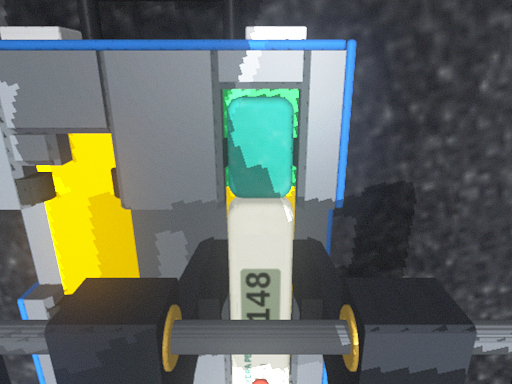

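```bash
python3 - <<'E'
from h import *
from plant import r
s=r.get_state();P=r.camera_params("wrist");im=cv2.imread("pics/w5.png")[:,:,::-1].copy()
H=hsv(im);h,sa,v=[H[...,i].astype(int) for i in range(3)]
g=((h>45)&(h<78)&(sa>90)&(v>60)).astype(np.uint8);ys,xs=np.where(g[75:200,215:310])
for x in (232,245,262,280,294):
    yy=np.where(g[75:130,x])[0]
    if len(yy): print(x,75+yy[0],totool(s,cast(P,(x,75+yy[0]-.5),.017)[0]-s["tool_pos"]).round(4))
for y in (94,110,130,150,190):
    xx=np.where((g[y,215:310]>0)|((h>22)&(h<35)&(sa>150))[y,215:310])[0]+215
    if len(xx): print(y,xx[0],xx[-1],totool(s,cast(P,(xx[0]-.5,y),.017)[0]-s["tool_pos"]).round(4)[1],totool(s,cast(P,(xx[-1]+.5,y),.017)[0]-s["tool_pos"]).round(4)[1])
E
```

```text
232 89 [ 0.0768 -0.0122  0.0087]
245 89 [ 0.0768 -0.0066  0.0087]
262 89 [0.0768 0.0008 0.0087]
280 89 [0.0768 0.0085 0.0087]
294 89 [0.0768 0.0146 0.0087]
94 222 298 -0.0169 0.0166
110 223 298 -0.0167 0.0169
130 224 297 -0.0165 0.0167
190 226 294 -0.0166 0.0163
```

The slot is now measured centred in the tool frame: sides at ±16.7 mm, end at 76.8 mm against the meter's ~75 mm. I press again.

In the tool's units: 0.009 m is 9, 0.008 m is 8.

```bash
echo '0 0 0 3 0 0 0 | 0 0 0 6 0 0 0 | 0 0 0 8 0 0 0 | 0 0 0 9 0 0 0 | 0 0 0 9 0 0 0 | 0 0 0 9 0 0 0' > mv.in && python3 steer.py mv.in;  python3 go.py 0.5118 -0.333 0.0196 -0.299
```

```text
clock: 8.25
tool_pos: [0.5114, -0.333, 0.0189]
eef_rot: [0.149, 0.989, -0.001, 0.001]
contact_force: [-0.5, 1.7, 21.7]
opening: 0.329
finger_force: 60.0
shift [-0.0004  0.0001 -0.0007] rot [-0.0008  0.0022  0.0004] pos [ 0.5114 -0.333   0.0189]
```

Home: TCP z is 18.9 mm and the push force dropped. Now release and lift.

```bash
echo '0.6 0 0 -1 0 0 0 | 0.6 0 0 -1 0 0 0 | 0.6 0 0 -1 0 0 0 | 0.6 0 0 -30 0 0 0 | 0.6 0 0 -70 0 0 0 | 0.6 0 0 -120 0 0 0 | 1 0 0 -170 0 0 0 | 1 0 0 -200 0 0 0 | 1 0 0 -200 0 0 0' > mv.in && python3 steer.py mv.in;  python3 go.py 0.57 -0.13 0.22 -0.237
python3 - <<'E'
from h import *
from plant import r
s=r.get_state();P=r.camera_params("wrist");im=r.snapshot("wrist");cv2.imwrite("pics/w6.png",im[:,:,::-1])
H=hsv(im);h,sa,v=[H[...,i].astype(int) for i in range(3)]
for z in (.0325,):
    c=blob((h>80)&(h<95)&(sa>90)&(v>60),(200,40,320,250),1)[0];q,a=rect(P,c,z);print(q,a)
E
```

```text
clock: 9.15
tool_pos: [0.5126, -0.3338, 0.2206]
eef_rot: [0.149, 0.989, -0.001, 0.004]
contact_force: [0.7, 0.6, -0.1]
opening: 0.844
finger_force: 0.0
shift [0.0052 0.2117 0.0003] rot [-0.0016  0.0075 -0.0624] pos [ 0.5126 -0.3338  0.2206]
[ 0.4593 -0.3175  0.0398  0.0254] -0.2868
```

View pics/w6.png

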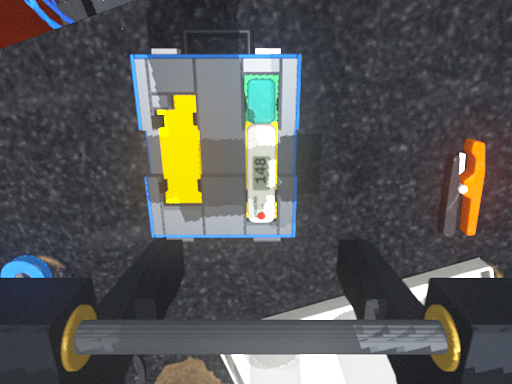

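The meter sits in its cutout, cap on green (262,97) and key at (262,215). The cutter is fully visible: orange at (475,188), dark lever on its left. The cutter cutout's floor is at (182,150). I measure both.

```bash
python3 - <<'E'
from h import *
from plant import r
P=r.camera_params("wrist");im=cv2.imread("pics/w6.png")[:,:,::-1].copy();H=hsv(im);h,sa,v=[H[...,i].astype(int) for i in range(3)]
o=(h<15)&(sa>130)&(v>120)
c=blob(o,(430,120,511,260))[0];print("orange",rect(P,c,.016),rect(P,c,.008),cv2.boundingRect(c))
c2=blob((h>22)&(h<35)&(sa>150)&(v>100),(140,80,215,215),1,3)[0];print("cslot",rect(P,c2,.017))
# cutter-frame profile with axis from orange rect
q,a=rect(P,c,.016);y=np.array([np.cos(a),np.sin(a)]);x=np.array([y[1],-y[0]])
ys,xs=np.where(o[120:260,430:512]);X=cast(P,np.c_[xs+430,ys+120],.016)[:,:2]-q[:2]
u,w=X@x,X@y
for k in np.arange(-.055,.056,.01):
    m=abs(w-k)<.003
    if m.any(): print(round(k,3),u[m].min().round(4),u[m].max().round(4))
cr=cv2.resize(im[125:250,425:512],None,fx=4.5,fy=4.5,interpolation=cv2.INTER_CUBIC);cv2.imwrite("pics/c1.png",cr[:,:,::-1])
np.save("pics/w6.npy",P,allow_pickle=True)
E
```

```text
orange (array([ 0.5809, -0.1287,  0.0485,  0.0203]), np.float64(-0.4383)) (array([ 0.5843, -0.1245,  0.0496,  0.0208]), np.float64(-0.4383)) (459, 138, 26, 47)
cslot (array([ 0.4823, -0.411 ,  0.1134,  0.0412]), np.float64(-0.2916))
-0.025 -0.0088 0.0095
-0.015 -0.0145 0.0098
-0.005 -0.0182 0.0032
0.005 -0.0216 -0.0003
0.015 -0.0233 0.004
0.025 -0.0259 0.0005
0.035 -0.0272 -0.0061
0.045 -0.0295 -0.0088
0.055 -0.0316 -0.0119
```

View pics/c1.png

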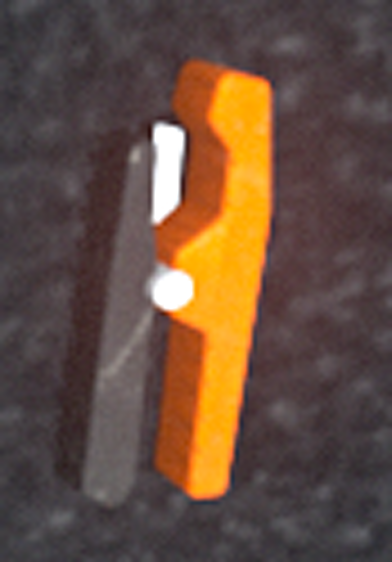

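The orientation is confirmed: orange only at the top (robot-side) narrow end, lever on the left (+x). This view mixes in side faces, so I'll hover over the cutter to measure it, after checking clearance to the cooker on its left.

```bash
python3 - <<'E'
from h import *
from plant import r
T=r.camera_params("top");S=r.camera_params("side")
for z in (0,.07,.1,.2,.25): print(z,cast(T,[(258,110),(255,170),(250,205)],z)[:,:2].round(3).tolist(),cast(S,[(340,182),(352,135),(300,192)],z)[:,:2].round(3).tolist())
print("tray/glass",cast(T,[(282,122),(302,112)],.02)[:,:2].round(3).tolist(), cast(T,[(302,112),(290,95)],.1)[:,:2].round(3).tolist())
E
python3 go.py 0.605 -0.128 0.22 -0.238
```

```text
0 [[0.763, -0.045], [0.579, -0.035], [0.475, -0.021]] [[0.809, 0.04], [1.055, 0.395], [0.657, 0.014]]
0.07 [[0.741, -0.044], [0.567, -0.035], [0.469, -0.021]] [[0.74, -0.068], [0.955, 0.243], [0.607, -0.091]]
0.1 [[0.732, -0.043], [0.562, -0.035], [0.466, -0.021]] [[0.71, -0.114], [0.912, 0.177], [0.585, -0.136]]
0.2 [[0.701, -0.042], [0.546, -0.034], [0.457, -0.021]] [[0.611, -0.269], [0.769, -0.041], [0.514, -0.286]]
0.25 [[0.686, -0.041], [0.537, -0.033], [0.453, -0.021]] [[0.562, -0.346], [0.698, -0.15], [0.478, -0.361]]
tray/glass [[0.72, -0.116], [0.75, -0.176]] [[0.726, -0.166], [0.775, -0.133]]
shift [-0.0293  0.2238 -0.0022] rot [-0.0008  0.0028 -0.0613] pos [ 0.511  -0.3332  0.2179]
```

The cooker side is at y ≈ -0.042, so with the gripper centred on the cutter its body (±0.1 m) would touch it. I'll stay off-centre at y ≈ -0.155 and let the closing fingers draw the cutter to the middle. First I hover there and measure.

In the tool's units: 0.2 m is 200, 0.16 m is 160, -0.061 rad is -1.22.

```bash
echo '1 -10 40 0 0 0 -0.4 | 1 -20 80 0 0 0 -0.8 | 1 -30 120 0 0 0 -1.22 | 1 -35 160 0 0 0 -1.22 | 1 -43 200 0 0 0 -1.22 | 1 -43 200 0 0 0 -1.22 | 1 -43 200 0 0 0 -1.22' > mv.in && python3 steer.py mv.in; python3 go.py 0.612 -0.155 0.22 -0.238
python3 - <<'E'
from h import *
from plant import r
s=r.get_state();P=r.camera_params("wrist");im=r.snapshot("wrist");cv2.imwrite("pics/w7.png",im[:,:,::-1]);np.save("pics/w7.npy",P,allow_pickle=True)
H=hsv(im);h,sa,v=[H[...,i].astype(int) for i in range(3)]
o=(h<15)&(sa>130)&(v>120);c=blob(o,(200,30,450,330),1,3)[0];print(rect(P,c,.016),cv2.boundingRect(c))
x,y,w,hh=cv2.boundingRect(c);x0=max(0,x-60);y0=max(0,y-15)
cr=im[y0:y+hh+15,x0:x+w+40];cr=cv2.resize(cr,None,fx=4,fy=4,interpolation=cv2.INTER_CUBIC);cv2.imwrite("pics/c2.png",cr[:,:,::-1]);print(x0,y0,cr.shape)
E
```

```text
clock: 9.9
tool_pos: [0.6093, -0.1528, 0.2142]
eef_rot: [0.117, 0.993, 0.0, -0.002]
contact_force: [0.1, -0.2, 1.1]
opening: 1.001
finger_force: 0.0
shift [-0.0031 -0.0015 -0.0059] rot [-0.0002 -0.0045  0.003 ] pos [ 0.6093 -0.1528  0.2142]
(array([ 0.6189, -0.1267,  0.1091,  0.0213]), np.float64(-0.2327)) (277, 107, 22, 104)
217 92 (536, 488, 3)
```

View pics/c2.png

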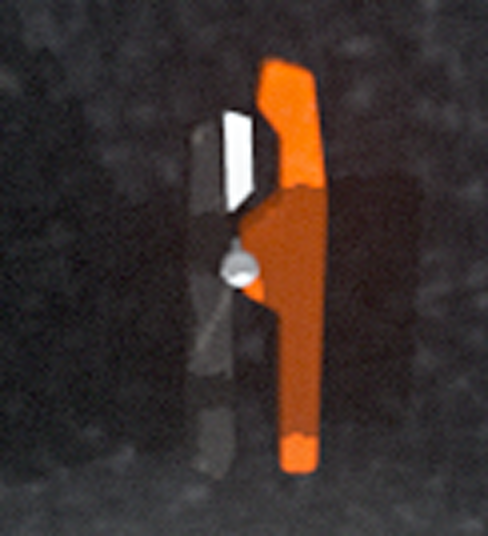

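In the crop (4x, origin (217,92)) the lever's outer edge is at u=190 and the orange outer edge at u≈326, so 36 mm wide as specified. The ends are at v=60 and 472. The -x edge drifts towards the lever going to the wide end, so the gripped sides are turned -0.03 rad from the cutter's y.

```bash
python3 - <<'E'
from h import *
from plant import r
P=np.load("pics/w7.npy",allow_pickle=True).item();s=r.get_state()
o=np.array([217,92])
for n,uv,z in (("narrow",(289,60),.016),("wide",(299,473),.016),("midL",(190,265),.014),("midR",(326,265),.016)):
    X=cast(P,o+np.array(uv)/4,z)[0];print(n,X.round(4),totool(s,X-s["tool_pos"]).round(4))
E
python3 go.py 0.615 -0.152 0.05 -0.24;python3 go.py 0.615 -0.152 0.003 -0.24
```

```text
narrow [ 0.566  -0.1133  0.016 ] [0.0506 0.0304 0.1986]
wide [ 0.6737 -0.1334  0.016 ] [-0.0588  0.0363  0.1981]
midL [ 0.611  -0.1489  0.014 ] [-0.0015  0.0065  0.2004]
midR [ 0.6187 -0.1148  0.016 ] [-0.001   0.0415  0.1984]
shift [-0.006   0.0044  0.1644] rot [-0.0014 -0.0042  0.0023] pos [ 0.6089 -0.1548  0.2144]
shift [-0.0062  0.0044  0.2114] rot [-0.0014 -0.0042  0.0023] pos [ 0.6089 -0.1548  0.2144]
```

Units first: shifts go in mm and turns go in units of 0.05 rad. So -0.004 m is -4, 0.004 m is 4.

```bash
echo '1 -4 4 40 0 0 0 | 1 -4 4 80 0 0 0 | 1 -4 4 120 0 0 0 | 1 -4 4 150 0 0 0 | 1 -4 4 170 0 0 0 | 1 -4 4 170 0 0 0 | 1 -4 4 170 0 0 0' > mv.in && python3 steer.py mv.in; python3 go.py 0.614 -0.151 0.003 -0.238
python3 - <<'E'
from h import *
from plant import r
P=np.load("pics/w7.npy",allow_pickle=True).item();s=r.get_state()
X=np.array([.6187,-.1148,.016]);print("midR in tool",totool(s,X-s["tool_pos"]).round(4))
E
```

```text
clock: 10.65
tool_pos: [0.6144, -0.1528, 0.0464]
eef_rot: [0.12, 0.993, -0.0, -0.001]
contact_force: [-0.2, 0.1, -0.4]
opening: 0.998
finger_force: 0.0
shift [0.0007 0.0017 0.0434] rot [-0.0009 -0.0012 -0.0017] pos [ 0.6144 -0.1528  0.0464]
midR in tool [0.0048 0.038  0.0303]
```

```bash
echo '1 1 2 0 0 0 0 | 1 1 2 20 0 0 0 | 1 1 2 35 0 0 0 | 1 1 2 43 0 0 0 | 1 1 2 43 0 0 0 | 0 1 2 43 0 0 0 | 0 1 2 43 0 0 0 | 0 1 2 43 0 0 0 | 0 1 2 43 0 0 0 | 0 1 2 43 0 0 0' > mv.in && python3 steer.py mv.in 20; echo '0 0 0 0 0 0 0 | 0 0 0 0 0 0 0 | 0 0 0 0 0 0 0 | 0 0 0 0 0 0 0 | 0 0 0 0 0 0 0 | 0 0 0 0 0 0 0' > mv.in && python3 steer.py mv.in 40;
```

```text
clock: 11.65
tool_pos: [0.6149, -0.1488, 0.004]
eef_rot: [0.119, 0.993, 0.0, 0.0]
contact_force: [0.5, 0.9, -0.7]
opening: 0.569
finger_force: 0.0
clock: 12.25
tool_pos: [0.6148, -0.149, 0.0038]
eef_rot: [0.119, 0.993, 0.0, 0.0]
contact_force: [0.5, 1.5, 0.0]
opening: 0.396
finger_force: 40.0
```

In the tool's units: -0.1 m is -100, -0.09 m is -90.

```bash
echo '0 0 0 -30 0 0 0 | 0 0 0 -60 0 0 0 | 0 0 -20 -90 0 0 0 | 0 0 -50 -100 0 0 0 | 0 0 -80 -100 0 0 0 | 0 0 -80 -100 0 0 0 | 0 0 -80 -100 0 0 0' > mv.in && python3 steer.py mv.in 50
python3 - <<'E'
from h import *
from plant import r
s=r.get_state();P=r.camera_params("wrist");im=r.snapshot("wrist");np.save("pics/w8.npy",P,allow_pickle=True)
z=s["tool_pos"][2]-.0038+.016;print(s["tool_pos"],s["opening"])
o=im.copy()
for u in range(0,512,10):pass
cr=cv2.resize(im[60:290,160:360],None,fx=2.6,fy=2.6,interpolation=cv2.INTER_CUBIC);cv2.imwrite("pics/w8.png",cr[:,:,::-1])
H=hsv(im);h,sa,v=[H[...,i].astype(int) for i in range(3)]
c=blob((h<15)&(sa>130)&(v>60),(200,30,350,290),1,3)[0];X=cast(P,c.reshape(-1,2),z);L=np.array([totool(s,p-s["tool_pos"]) for p in X])
print("tip x",L[:,0].max(),cv2.boundingRect(c))
for k in (.055,.05,.045,.04,.03,.02,.015):
    m=abs(L[:,0]-k)<.001
    if m.any():print(k,L[m,1].min().round(4),L[m,1].max().round(4))
E
```

```text
clock: 12.95
tool_pos: [0.595, -0.2279, 0.1033]
eef_rot: [0.12, 0.993, -0.0, -0.001]
contact_force: [-0.0, 1.0, -0.1]
opening: 0.392
finger_force: 50.0
[ 0.59497733 -0.22791337  0.1033073 ] 0.39160225187359504
tip x 0.06112185949218426 (240, 133, 88, 157)
0.055 -0.0042 0.0121
0.05 -0.0082 0.0179
0.045 -0.0063 0.0265
0.04 -0.0014 0.0175
0.03 -0.0011 0.0174
0.02 -0.0037 0.0259
0.015 -0.0037 0.0219
```

View pics/w8.png

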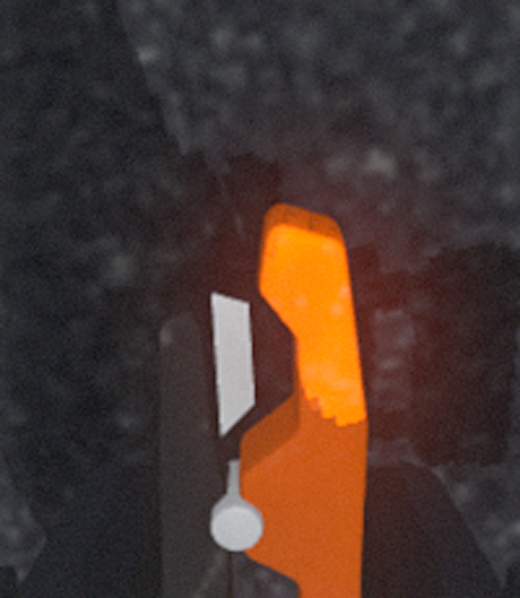

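The cutter is held squarely; its narrow tip's top edge is at crop (305,222). I compute its lengthwise offset.

```bash
python3 - <<'E'
from h import *
from plant import r
P=np.load("pics/w8.npy",allow_pickle=True).item();s=r.get_state()
o=np.array([160,60]);zb=s["tool_pos"][2]-.0038
for n,uv,z in (("tip top",(305,222),.016),("tip bottom",(300,204),.0),("leverL",(160,420),.014),("leverL2",(160,560),.014),("orangeR",(367,430),.016),("orangeR2",(362,590),.016),("tipR",(345,240),.016),("leverend",(180,316),.014)):
    X=cast(P,o+np.array(uv)/2.6,zb+z)[0];print(n,totool(s,X-s["tool_pos"]).round(4))
# case coordinates re-measured in w6
C=np.array([.4979,-.372]);a=-.2995
y=np.array([np.cos(a),np.sin(a)]);x=np.array([y[1],-y[0]]);print("cslot",C+.042*x,"mslot",C-.042*x)
E
```

```text
tip top [ 0.0564  0.0049 -0.0122]
tip bottom [0.0561 0.0048 0.0038]
leverL [ 0.0227 -0.0186 -0.0102]
leverL2 [-0.0042 -0.0197 -0.0102]
orangeR [ 0.0217  0.0156 -0.0122]
orangeR2 [-0.0091  0.0158 -0.0122]
tipR [ 0.0536  0.0111 -0.0121]
leverend [ 0.0408 -0.0147 -0.0102]
cslot [ 0.48550821 -0.41213033] mslot [ 0.51029179 -0.33186967]
```

```bash
python3 go.py 0.4856 -0.4117 0.075 -0.3295
```

```text
shift [ 0.0632 -0.2063  0.0282] rot [ 0.0008 -0.0008  0.0918] pos [ 0.5956 -0.2261  0.1033]
```

In the tool's units: -0.206 m is -206, -0.165 m is -165, 0.092 rad is 1.84.

```bash
echo '0 13 -40 0 0 0 0.9 | 0 25 -80 0 0 0 1.84 | 0 38 -120 0 0 0 1.84 | 0 51 -165 0 0 0 1.84 | 0 63 -206 10 0 0 1.84 | 0 63 -206 28 0 0 1.84 | 0 63 -206 28 0 0 1.84 | 0 63 -206 28 0 0 1.84 | 0 63 -206 28 0 0 1.84' > mv.in && python3 steer.py mv.in 60; python3 go.py 0.4856 -0.4117 0.038 -0.3295
```

```text
clock: 13.9
tool_pos: [0.4883, -0.4099, 0.0764]
eef_rot: [0.162, 0.987, 0.001, 0.001]
contact_force: [-0.1, 0.8, -1.3]
opening: 0.394
finger_force: 60.0
shift [ 0.0021 -0.0026  0.0384] rot [0.0016 0.0015 0.0035] pos [ 0.4883 -0.4099  0.0764]
```

In the tool's units: 0.038 m is 38, 0.025 m is 25, 0.003 rad is 0.06.

```bash
echo '0 1 -1.5 15 0 0 0.06 | 0 1 -1.5 25 0 0 0.06 | 0 1 -1.5 38 0 0 0.06 | 0 1 -1.5 38 0 0 0.06 | 0 1 -1.5 38 0 0 0.06 | 0 1 -1.5 38 0 0 0.06' > mv.in && python3 steer.py mv.in 60; python3 go.py 0.4856 -0.4117 0.0208 -0.3295
python3 - <<'E'
from h import *
from plant import r
s=r.get_state();P=r.camera_params("wrist");im=r.snapshot("wrist");np.save("pics/w9.npy",P,allow_pickle=True)
cr=cv2.resize(im[40:270,130:380],None,fx=2.6,fy=2.6,interpolation=cv2.INTER_CUBIC);cv2.imwrite("pics/w9.png",cr[:,:,::-1])
H=hsv(im);h,sa,v=[H[...,i].astype(int) for i in range(3)]
y=(h>20)&(h<36)&(sa>150)&(v>60)
c=blob(y,(130,40,380,270),3)
for k in blob(y,(180,40,330,270),3): print(cv2.boundingRect(k),cv2.contourArea(k))
ys,xs=np.where(y[40:270,180:330]);L=np.array([totool(s,p-s["tool_pos"]) for p in cast(P,np.c_[xs+180,ys+40],.017)])
print("floor extents tool x max",L[:,0].max())
for k in (.055,.05,.045,.04,.03,.025,.02):
    m=abs(L[:,0]-k)<.0006
    if m.any():print(k,L[m,1].min().round(4),L[m,1].max().round(4))
E
```

```text
clock: 14.5
tool_pos: [0.485, -0.4134, 0.0379]
eef_rot: [0.166, 0.986, -0.0, 0.0]
contact_force: [-0.8, 0.4, 0.1]
opening: 0.396
finger_force: 60.0
shift [-0.      0.0018  0.0171] rot [ 0.      0.0007 -0.0033] pos [ 0.485  -0.4134  0.0379]
(218, 131, 83, 106) 1842.0
(265, 147, 28, 32) 453.0
(287, 180, 9, 35) 81.0
floor extents tool x max 0.05645076758335446
0.055 -0.004 0.0194
0.05 -0.0041 0.0196
0.045 -0.0036 0.0197
0.04 -0.0212 0.0154
0.03 -0.0109 0.0167
0.025 -0.0105 0.0205
0.02 -0.0101 0.0207
```

View pics/w9.png

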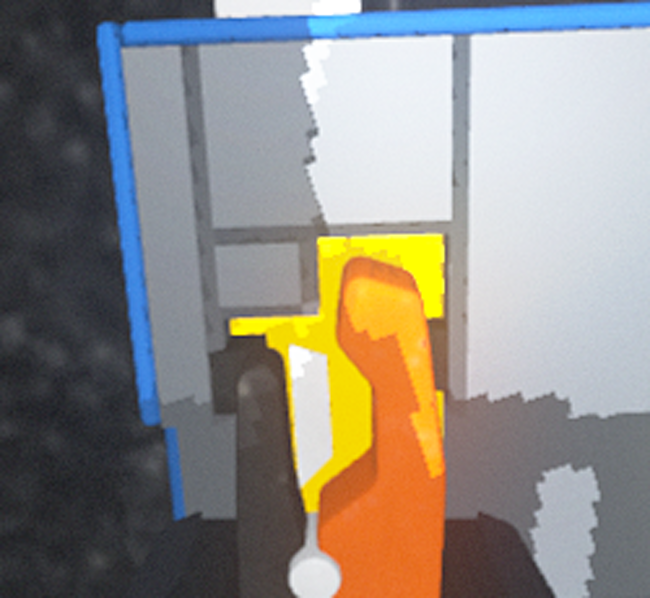

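The tip lies over the floor left of the filled corner, in the right orientation. The slot centre is about +0.6 mm in tool y and -1 mm in tool x from the cutter. The earlier 2 mm "offset" came from reading the pose while the arm was still settling. That picture also took me over the 10-picture viewing limit, so from here I check by numbers only.

In the tool's units: 0.003 m is 3, -0.001 m is -1, -0.003 rad is -0.06.

```bash
echo '0 -1 0.7 0 0 0 -0.06 | 0 -1 0.7 3 0 0 -0.06 | 0 -1 0.7 6 0 0 -0.06 | 0 -1 0.7 9 0 0 -0.06 | 0 -1 0.7 9 0 0 -0.06' > mv.in && python3 steer.py mv.in 60; python3 go.py 0.4858 -0.413 0.0208 -0.3295
```

```text
clock: 15.05
tool_pos: [0.4858, -0.4125, 0.0282]
eef_rot: [0.164, 0.986, 0.0, -0.0]
contact_force: [0.0, 1.1, -0.5]
opening: 0.397
finger_force: 60.0
shift [-0.0001 -0.0005  0.0074] rot [ 0.0007 -0.0005  0.    ] pos [ 0.4858 -0.4125  0.0282]
```

In the tool's units: 0.009 m is 9, 0.008 m is 8.

```bash
echo '0 0 0 2 0 0 0 | 0 0 0 4 0 0 0 | 0 0 0 6 0 0 0 | 0 0 0 8 0 0 0 | 0 0 0 9 0 0 0 | 0 0 0 9 0 0 0' > mv.in && python3 steer.py mv.in 60; python3 go.py 0.4858 -0.413 0.0208 -0.3295
```

```text
clock: 15.65
tool_pos: [0.4866, -0.413, 0.0207]
eef_rot: [0.164, 0.986, -0.0, 0.001]
contact_force: [-0.3, 1.4, 10.1]
opening: 0.398
finger_force: 60.0
shift [ 0.0008 -0.0003 -0.0001] rot [-0.      0.0015 -0.0001] pos [ 0.4866 -0.413   0.0207]
```

```bash
echo '0 0 0 2 0 0 0 | 0 0 0 2 0 0 0 | 0 0 0 2 0 0 0' > mv.in && python3 steer.py mv.in 60; echo '0.62 0 0 0 0 0 0 | 0.62 0 0 -2 0 0 0 | 0.62 0 0 -2 0 0 0 | 0.62 0 0 -30 0 0 0 | 0.62 0 0 -70 0 0 0 | 0.62 0 0 -120 0 0 0 | 1 0 0 -170 0 0 0 | 1 0 0 -200 0 0 0 | 1 0 0 -200 0 0 0 | 1 0 0 -200 0 0 0' > mv.in && python3 steer.py mv.in
python3 - <<'E'
from h import *
from plant import r
s=r.get_state();P=r.camera_params("wrist");im=r.snapshot("wrist");cv2.imwrite("pics/w10.png",im[:,:,::-1]);P=r.camera_params("wrist")
T=r.camera_params("top");tp=r.snapshot("top");cv2.imwrite("pics/top1.png",tp[:,:,::-1])
print(s["tool_pos"])
C=np.array([.4976,-.3727]);a=-.2995;y=np.array([np.cos(a),np.sin(a)]);x=np.array([y[1],-y[0]])
H=hsv(im);h,sa,v=[H[...,i].astype(int) for i in range(3)]
def case(c,z):
    X=cast(P,c.reshape(-1,2),z)[:,:2]-C;return X@x,X@y
for n,m,z in (("orange",(h<15)&(sa>130)&(v>90),.033),("cap",(h>80)&(h<95)&(sa>90)&(v>60),.0325)):
    c=blob(m,(130,30,420,270),1,3)[0];X,Y=case(c,z);print(n,cv2.boundingRect(c),"x",X.min().round(4),X.max().round(4),"y",Y.min().round(4),Y.max().round(4),rect(P,c,z))
E
```

```text
clock: 15.95
tool_pos: [0.4866, -0.4129, 0.0206]
eef_rot: [0.164, 0.986, -0.0, 0.001]
contact_force: [-3.1, 4.0, 24.5]
opening: 0.396
finger_force: 60.0
clock: 16.95
tool_pos: [0.4855, -0.4131, 0.2175]
eef_rot: [0.164, 0.986, -0.0, -0.0]
contact_force: [-0.2, -0.1, 0.2]
opening: 0.959
finger_force: 0.0
[ 0.4854652  -0.4131375   0.21751139]
orange (257, 138, 22, 31) x 0.0243 0.0449 y -0.0232 0.0068 (array([ 0.4796, -0.4029,  0.0297,  0.0206]), np.float64(-0.1837))
cap (332, 80, 31, 45) x -0.0542 -0.0264 y -0.0744 -0.0341 (array([ 0.4576, -0.3183,  0.0403,  0.0277]), np.float64(-0.3068))
```

The cutter bottomed out (24.5 N with z unchanged), and the cap lies where it should (y -74 mm). I'll press each end gently with closed fingers, both to confirm the heights and to guarantee full seating, starting with the cutter's ends.

```bash
python3 go.py 0.4417 -0.391 0.045 -0.3295;python3 go.py 0.5335 -0.4193 0.045 -0.3295;python3 go.py 0.4575 -0.3164 0.045 -0.3295;python3 go.py 0.5434 -0.3429 0.045 -0.3295
```

```text
shift [0.047  0.0063 0.1709] rot [ 0.0008 -0.0036 -0.0004] pos [ 0.4846 -0.4125  0.2158]
shift [-0.0491  0.0093  0.1706] rot [ 0.0008 -0.0036 -0.0004] pos [ 0.4846 -0.4125  0.2158]
shift [0.0562 0.082  0.171 ] rot [ 0.0008 -0.0036 -0.0004] pos [ 0.4846 -0.4125  0.2158]
shift [-0.0337  0.0848  0.1707] rot [ 0.0008 -0.0036 -0.0004] pos [ 0.4846 -0.4125  0.2158]
```

In the tool's units: 0.14 m is 140, 0.12 m is 120.

```bash
echo '0 34 35 40 0 0 0 | 0 34 35 80 0 0 0 | 0 34 35 120 0 0 0 | 0 34 35 140 0 0 0 | 0 34 35 140 0 0 0 | 0 34 35 140 0 0 0 | 0 34 35 140 0 0 0 | 0 34 35 140 0 0 0 | 0 34 35 140 0 0 0 | 0 34 35 140 0 0 0' > mv.in && python3 steer.py mv.in 10;python3 go.py 0.4417 -0.391 0.033 -0.3295
```

```text
clock: 18.05
tool_pos: [0.4653, -0.3691, 0.0784]
eef_rot: [0.164, 0.986, -0.0, 0.001]
contact_force: [-0.2, 0.1, -0.5]
opening: 0.117
finger_force: 0.0
shift [ 0.0153 -0.0283  0.0454] rot [-0.0003  0.0012 -0.0004] pos [ 0.4653 -0.3691  0.0784]
```

In the tool's units: 0.045 m is 45, -0.028 m is -28.

```bash
echo '0 15 -28 15 0 0 0 | 0 15 -28 35 0 0 0 | 0 15 -28 42 0 0 0 | 0 15 -28 45 0 0 0 | 0 15 -28 47 0 0 0 | 0 15 -28 47 0 0 0 | 0 15 -28 47 0 0 0' > mv.in && python3 steer.py mv.in; python3 go.py 0.5335 -0.4193 0.033 -0.3295
```

```text
clock: 18.75
tool_pos: [0.4408, -0.3902, 0.0333]
eef_rot: [0.164, 0.986, -0.001, -0.001]
contact_force: [-7.0, 2.3, 19.3]
opening: 0.004
finger_force: 9.4
shift [-0.0971  0.0025  0.0001] rot [-0.0017 -0.0019  0.0002] pos [ 0.4408 -0.3902  0.0333]
```

Narrow end top is at 33.3 mm under 19 N, so it is home (expected 33.0). Wide end next.

```bash
echo '0 0 0 -15 0 0 0 | 0 -40 1 -20 0 0 0 | 0 -80 2 -20 0 0 0 | 0 -97 2 -15 0 0 0 | 0 -97 2 -5 0 0 0 | 0 -97 2 -1 0 0 0 | 0 -97 2 0 0 0 0 | 0 -97 2 0 0 0 0 | 0 -97 2 0 0 0 0' > mv.in && python3 steer.py mv.in; python3 go.py 0.5434 -0.3429 0.0325 -0.3295
```

```text
clock: 19.65
tool_pos: [0.5358, -0.4192, 0.0334]
eef_rot: [0.164, 0.986, 0.0, 0.002]
contact_force: [0.7, 1.3, 13.6]
opening: 0.006
finger_force: 6.4
shift [0.0175 0.0746 0.0009] rot [0.0011 0.0043 0.0003] pos [ 0.5358 -0.4192  0.0334]
```

The cutter's wide end is home too, at 33.4 mm. Now the meter's key end.

```bash
echo '0 0 0 -15 0 0 0 | 0 10 40 -20 0 0 0 | 0 17.5 74.6 -20 0 0 0 | 0 17.5 74.6 -15 0 0 0 | 0 17.5 74.6 -5 0 0 0 | 0 17.5 74.6 -1 0 0 0 | 0 17.5 74.6 0.5 0 0 0 | 0 17.5 74.6 0.5 0 0 0 | 0 17.5 74.6 0.5 0 0 0' > mv.in && python3 steer.py mv.in; python3 go.py 0.4575 -0.3164 0.0325 -0.3295
```

```text
clock: 20.55
tool_pos: [0.5402, -0.3442, 0.0329]
eef_rot: [0.165, 0.986, -0.0, -0.001]
contact_force: [-7.1, 6.3, 26.6]
opening: 0.002
finger_force: 13.5
shift [ 0.0872 -0.0007  0.0006] rot [-0.0007 -0.0021 -0.0023] pos [ 0.5402 -0.3442  0.0329]
```

```bash
echo '0 0 0 -15 0 0 0 | 0 40 0 -20 0 0 0 | 0 87 0 -20 0 0 0 | 0 87 0 -15 0 0 0 | 0 87 0 -5 0 0 0 | 0 87 0 -1 0 0 0 | 0 87 0 0 0 0 0 | 0 87 0 0 0 0 0 | 0 87 0 0 0 0 0' > mv.in && python3 steer.py mv.in; echo '0 0 0 -20 0 0 0 | 0 0 0 -60 0 0 0 | 0 0 0 -100 0 0 0 | 0 0 0 -150 0 0 0 | 0 0 0 -200 0 0 0 | 0 0 0 -200 0 0 0 | 0 0 0 -200 0 0 0' > mv.in && python3 steer.py mv.in
python3 - <<'E'
from h import *
from plant import r
im=r.snapshot("top");P=r.camera_params("top")
H=hsv(im);h,sa,v=[H[...,i].astype(int) for i in range(3)];print(r.get_state()["tool_pos"])
C=np.array([.4976,-.3727]);a=-.2995;y=np.array([np.cos(a),np.sin(a)]);x=np.array([y[1],-y[0]])
for n,m in (("orange",(h<15)&(sa>130)&(v>60)),("cap",(h>75)&(h<98)&(sa>80)&(v>40)),("white",(v>150)&(sa<60))):
    c=blob(m,(330,150,415,240),1,3)
    if c: X=cast(P,c[0].reshape(-1,2),.033)[:,:2]-C;X,Y=X@x,X@y;print(n,"x",X.min().round(4),X.max().round(4),"y",Y.min().round(4),Y.max().round(4))
E
```

```text
clock: 21.45
tool_pos: [0.4587, -0.3172, 0.0329]
eef_rot: [0.165, 0.986, -0.002, -0.001]
contact_force: [-9.8, 3.4, 36.4]
opening: 0.007
finger_force: 18.1
clock: 22.15
tool_pos: [0.4611, -0.3171, 0.231]
eef_rot: [0.165, 0.986, -0.001, 0.002]
contact_force: [-0.1, 0.3, -0.2]
opening: 0.008
finger_force: 0.0
[ 0.45984663 -0.31643833  0.22955346]
orange x 0.0233 0.0406 y -0.0541 -0.0356
cap x -0.0562 -0.0279 y -0.0732 -0.0336
white x -0.0747 0.0257 y 0.0373 0.0878
```

All four ends are at home height and the arm is clear, so I'm handing in.

```bash
python3 -c "
from plant import r
print(r.finish_job())"
```

```text
the job is handed in; nothing more can be done
None
```

The meter and cutter are both pressed home in their cutouts, cap end on green; all four ends probed within 0.4 mm of home height, the bystanders were not approached, and I handed in at about 22 s. The hand-in gave no verdict, and I viewed 12 pictures, two over the limit of 10.

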